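# Run the glue down to the nozzle and stand the bottle ready

### The job

Take the glue bottle with the pointed nozzle cap, lift it and turn it upside down, so that the nozzle points well downwards (30 degrees or more below level is enough), and keep it so for a second so that the glue runs to the nozzle. Then stand it upright in the middle of the small round wooden board, and leave the flat-capped bottle standing where it is.

Things in the scene. Friction and masses are not known exactly. Their poses are not given: they have to be found in the camera images.
- spout_bottle: the glue bottle to use: closed round white plastic bottle with a pointed black nozzle cap. Straight body 52 mm in diameter up to 92 mm, shoulder to 106 mm, 28 mm wide cap collar to 116 mm, cone to the 10 mm wide tip at 148 mm. 0.18 to 0.3 kg, centre of mass 53 mm up. Starts upright. Origin at the centre of its underside, z axis towards the nozzle. Can be gripped 45 degrees tilted at 50 to 70 mm
- flat_bottle: another bottle with the same body (52 mm in diameter) but with a broad flat black screw cap, 124 mm tall in all, 0.24 kg; to be left standing. Origin at the centre of its underside, z axis up.
- board: round wooden board fixed on the table, 130 mm in diameter, 9 mm thick. Origin at the centre of its underside, z axis up; the top face lies 9 mm above the origin. The bottles and the board swap places from run to run, 180 to 300 mm apart side by side; apart from these only low things (under 30 mm) lie near them on the robot's side
Things that resemble listed ones, but are neither listed nor needed, are in the scene too. What is shaped like the flat_bottle but yellow is not meant.

How it is judged:
By the outcome, as a careful person would: the job done as asked, in the order asked, and still so for the second after the job is handed in, with the robot touching nothing.
It also fails if it takes over 51 s, if anything falls off the work surface, if the arm or the gripper's body presses on something with over 40 N, if the wrist force passes 120 N, or if a joint passes its speed limit or range.

### The arm

A 6-joint arm with a two-finger parallel gripper is mounted at the origin on the work surface. World frame = base frame: x ahead of the robot, y to its left, z up, the work surface at z = 0. Lengths are in m, angles in rad, forces in N, time in s.
With the tool pointing down it reaches from about 0.275 to 0.725 m from the base axis. Payload 5.6 kg.
Tool frame: the origin (TCP) lies at the very end of the fingers, on their centre line; the grasp point (between the pads) lies 19 mm behind it; z points along the fingers, y is the line along which they close (so a half turn about z gives the same grasp; the last joint's range is limited). The gripper opens to 85 mm and grips with 20 to 120 N. Pads are 22 mm wide; open, the fingers measure 114 mm over their backs; the gripper's body (76 mm by 85 mm) begins 54 mm behind the grasp point. The pads swing forward as they close: fully open they stand 13 mm farther back than shut.
Start: joints at [-0.947, 0.255, 0.108, 0, -1.424, -0.285], TCP at [0.183, -0.519, 0.2] pointing down, gripper open.
Joint ranges: [-2.95, 2.95], [-1.21, 1.97], [-1.09, 1.5], [-2.87, 1.71], [-2.94, -0.07], [-3.05, 3.05]. Speed limits (rad/s): [2.57, 2.57, 3.14, 3.14, 3.14, 3.14].

### API

Orientations are given as a rotation vector (axis times angle).
In Python, from workcell import sense, camera, job_done gives the robot as it stands.
- The arm moves only by the shell command python3 -m crank 'ROWS' [OPENING]. ROWS is JSON, a list of rows, each a list of 6 numbers: the shift along the tool's x, y, z each as a share of 0.02 m, from -1 to 1, then the turn, a rotation vector about the tool's x, y, z each as a share of 8 degrees, from -1 to 1. In form: [[dx, dy, dz, rx, ry, rz], ...]. A call has 1 to 10 rows; each row shifts and turns the commanded pose from where the row before left it, along the tool's axes as they then stand; what a row does not reach is not made up. A row lasts 1/8 s, in which the tool goes at most 62.5 mm and 10.7 degrees, less where a joint would pass 70% of its speed; a pose out of reach is approached as far as the arm can. A call with a number of a shift or a turn outside -1 to 1 is refused whole. A call with a gripper value outside its range is refused whole. OPENING is the opening in per cent of the stroke, from 0 (shut) to 100 (fully open), set as the call begins (- or left out, the last holds). The fingers move at their own pace and stop on an object; the grip force is fixed at half the most. Time passes only in rows, so rows that do not move let the fingers close. It gives the time, the measured TCP pose, the force, the opening and the grip force at its end, in the units of the state.
- sense(): the state, without advancing time (a new reading comes with each control period).
- camera(name): name is "scene" or "top" or "wrist"; returns a dict with "image" (420x560x3 uint8, red, green, blue), "z_map" (420x560 float32, m along the optical axis (not along the pixel's ray), 0 where there is no reading), "mtx" (3x3 intrinsics, pixels), "k1" (the pictures are not rectified: a ray, as slopes to the right and down, at radius r is drawn at 1 + k1 r^2 times it, then the intrinsics apply), "extrinsics" (4x4, takes a point from camera to world coordinates); the wrist camera has in their place "hand_eye" (4x4, takes a point from camera to tool coordinates, whose origin is the TCP and whose axes are the flange's). Camera axes: x right, y up, looking along -z (the intrinsics and any distortion apply to the point x, -y, -z); pixel columns grow to the right and rows downward; lengths in m; the calibration is good to about 2 mm. A picture is of the moment at which its call begins: read the wrist's pose just before it.
- job_done(): hands the job in; it is judged then, once.
The state is a dict: "clock": time; "q": joint angles; "qvel": joint speeds; "effort": joint torques, N m; "tool_pos": TCP position; "tcp_rot": TCP orientation; "ft_force": force on the tool from outside, world axes, zero at the start; "ft_torque": the same for the moment, N m; "gripper_width": finger opening in m; "gripper_force": force on a finger pad.
Only numpy, scipy, OpenCV 4.12 (cv2) and the standard library are available. Lean on these libraries where they do the work, as an engineer would, in place of code of your own. Each camera call takes 0.05 s, during which the arm holds its last target. There are 200 camera calls.

## Working session

There is one attempt and no reset: what is moved stays moved. The work goes in short steps, Python scripts to look and compute and a shell command to move; the robot and the scene stay as the last step left them, time stands still between calls to the robot, and variables do not carry over. Pictures are saved under pics/ and viewed, at most 10 in all, crops included, and the job is handed in when it is done.

```bash
mkdir -p pics
cat > h.py <<'E'
import numpy as np, cv2
from workcell import sense, camera
from scipy.spatial.transform import Rotation as R
def shot(n):
    s=sense(); c=camera(n)
    if n=='wrist':
        T=np.eye(4);T[:3,:3]=R.from_rotvec(s['tcp_rot']).as_matrix();T[:3,3]=s['tool_pos']
        c['E']=T@c['hand_eye']
    else: c['E']=c['extrinsics']
    return c
def rays(c,uv):
    K=c['mtx']; uv=np.asarray(uv,float).reshape(-1,1,2)
    p=cv2.undistortPoints(uv,K,np.array([c['k1'],0,0,0,0.])).reshape(-1,2)
    d=np.c_[p[:,0],-p[:,1],-np.ones(len(p))]
    return c['E'][:3,3],d@c['E'][:3,:3].T,d
def onplane(c,uv,z):
    o,d,_=rays(c,uv); return o+d*((z-o[2])/d[:,2:3])
def cloud(c):
    h,w=c['z_map'].shape; v,u=np.mgrid[:h,:w]
    o,d,_=rays(c,np.c_[u.ravel(),v.ravel()])
    return (o+d*c['z_map'].reshape(-1,1)).reshape(h,w,3)
def save(c,n): cv2.imwrite('pics/'+n,cv2.cvtColor(c['image'],cv2.COLOR_RGB2BGR))
E
python3 - <<'E'
from h import *
a=[]
for n in('scene','top'):
    c=shot(n); a.append(c['image']); np.save(n+'_cl.npy',cloud(c)); save(c,n+'.png'); print(c['E'].round(3),c['k1'])
s=sense(); print({k:np.round(v,3) for k,v in s.items()})
E
```

```text
[[-0.383 -0.577  0.722  1.083]
 [ 0.924 -0.246  0.294  0.237]
 [ 0.008  0.779  0.627  0.504]
 [ 0.     0.     0.     1.   ]] -0.10306325238537796
[[-0.006  0.986 -0.167  0.359]
 [-1.    -0.005  0.009  0.019]
 [ 0.008  0.167  0.986  1.047]
 [ 0.     0.     0.     1.   ]] -0.012427089097098852
{'clock': np.float64(0.1), 'q': array([-0.947,  0.256,  0.107, -0.   , -1.424, -0.285]), 'qvel': array([-0.002, -0.002,  0.002,  0.002, -0.   , -0.001]), 'effort': array([-2.0000e-03, -3.8760e+01,  2.3848e+01,  5.3780e+00, -4.0000e-03,
       -0.0000e+00]), 'tool_pos': array([ 0.183, -0.518,  0.199]), 'tcp_rot': array([ 5.300e-01, -3.096e+00, -3.000e-03]), 'ft_force': array([0.434, 0.331, 0.606]), 'ft_torque': array([-0.041, -0.033, -0.021]), 'gripper_force': np.float64(0.0), 'gripper_width': np.float64(0.086)}
```

View pics/scene.png

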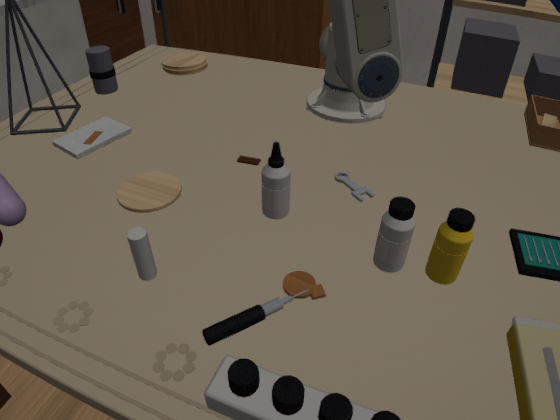

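View pics/top.png

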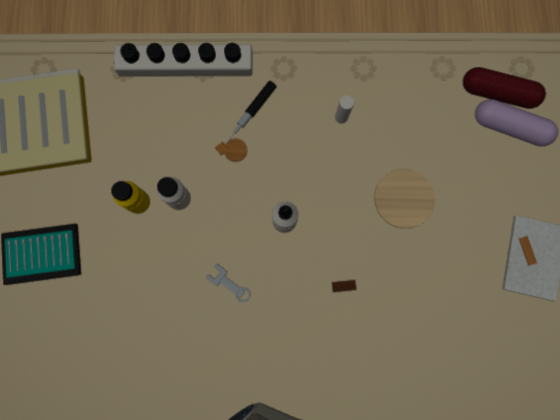

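The scene view shows the spout bottle at (276,190), board at (150,190), flat bottle at (394,235) beside the yellow one (449,250). In the top view these are at (285,215), (405,198), (172,193), (130,196).

Run:
```python
import numpy as np,cv2
for n,bx in (('top',{'spout':(260,190,310,245),'flat':(150,170,192,215),'board':(365,160,445,240)}),('scene',{'spout':(250,135,305,225),'board':(110,165,190,215),'flat':(368,195,420,275)})):
    P=np.load(n+'_cl.npy')
    for k,(a,b,c,d) in bx.items():
        p=P[b:d,a:c].reshape(-1,3); p=p[np.isfinite(p).all(1)]
        zs=[(.005,.013)] if k=='board' else [(.03,.088),(.12,.155)] 
        for lo,hi in zs:
            q=p[(p[:,2]>lo)&(p[:,2]<hi)]
            if len(q)<5: continue
            if hi==.088:
                A=np.c_[2*q[:,:2],np.ones(len(q))]
                s=np.linalg.lstsq(A,(q[:,:2]**2).sum(1),rcond=None)[0]
                print(n,k,'circle',s[:2].round(4),np.sqrt(s[2]+s[0]**2+s[1]**2).round(4),len(q))
            else:
                (x,y),r=cv2.minEnclosingCircle(q[:,:2].astype(np.float32)); print(n,k,lo,'mean',q.mean(0).round(4),'enc',round(x,4),round(y,4),round(r,4),len(q), 'zmax',p[:,2].max().round(4))
```

```text
top spout circle [0.51   0.0014] 0.0259 98
top spout 0.12 mean [0.5082 0.0017 0.1361] enc 0.5115 0.0008 0.0113 88 zmax 1.0467
top flat circle [0.5598 0.2269] 0.0258 193
top flat 0.12 mean [0.5597 0.2263 0.1241] enc 0.5599 0.2266 0.0194 306 zmax 1.0467
top board 0.005 mean [ 0.5558 -0.2555  0.0091] enc 0.5493 -0.2443 0.1051 2747 zmax 1.0467
scene spout circle [0.5146 0.0027] 0.0255 745
scene spout 0.12 mean [0.5186 0.0043 0.1339] enc 0.5161 0.0033 0.0093 156 zmax 0.5038
scene board 0.005 mean [ 0.5668 -0.2516  0.0092] enc 0.5624 -0.2559 0.0663 1952 zmax 0.5038
scene flat circle [0.565  0.2277] 0.0257 937
scene flat 0.12 mean [0.5675 0.2275 0.1236] enc 0.5653 0.2275 0.0196 342 zmax 0.5038
```

```bash
python3 -m crank '[[0,0,0,0,0,0.81],[0,0,0,0,0,0.81],[0,0,0,0,0,0.81],[-0.47,1,0,0,0,0],[-0.47,1,0,0,0,0],[-0.47,1,0,0,0,0],[-0.47,1,0,0,0,0],[-0.47,1,0,0,0,0],[-0.47,1,0,0,0,0],[-0.47,1,0,0,0,0]]' 100
python3 -m crank '[[-0.47,1,0,0,0,0],[-0.47,1,0,0,0,0],[-0.47,1,0,0,0,0],[-0.47,1,0,0,0,0],[-0.47,1,0,0,0,0],[-0.47,1,0,0,0,0],[-0.47,1,0,0,0,0],[-0.47,1,0,0,0,0],[-0.47,1,0,0,0,0],[-0.47,1,0,0,0,0]]'
python3 -m crank '[[-0.47,1,0,0,0,0],[-0.47,1,0,0,0,0],[-0.47,1,0,0,0,0],[-0.47,1,0,0,0,0],[-0.47,1,0,0,0,0],[-0.47,1,0,0,0,0],[-0.47,1,0,0,0,0],[-0.47,1,0,0,0,0],[-0.47,1,0,0,0,0],[0,0,0,0,0,0]]'
python3 -c "
from h import *
s=sense();print(s['q'].round(3),s['tool_pos'],s['tcp_rot'],s['clock'])"
```

```text
clock: 1.35
tool_pos: [0.2487, -0.3778, 0.1997]
tcp_rot: [-0.001, -3.141, -0.001]
ft_force: [0.7, -0.4, -0.9]
gripper_width: 0.0853
gripper_force: 0.0
clock: 2.6
tool_pos: [0.3427, -0.178, 0.1998]
tcp_rot: [-0.001, -3.141, -0.0]
ft_force: [-0.5, -0.1, -0.5]
gripper_width: 0.0855
gripper_force: 0.0
clock: 3.85
tool_pos: [0.4275, 0.002, 0.1995]
tcp_rot: [0.002, -3.14, 0.0]
ft_force: [0.2, -1.0, -0.1]
gripper_width: 0.0852
gripper_force: 0.0
[ 0.374  0.011 -0.18  -0.    -1.381 -1.944] [0.42748537 0.00199417 0.19952275] [ 1.69275010e-03 -3.14035209e+00  1.88546079e-04] 3.85
```

```bash
python3 -m crank '[[-0.07,-0.3,0.78,0,0,0],[-0.07,-0.3,0.78,0,0,0],[-0.07,-0.3,0.78,0,0,0],[-0.07,-0.3,0.78,0,0,0],[0,0,0,0,0,-0.71],[0,0,0,0,0,-0.71],[0,0,0,0,0,-0.71]]'
python3 -m crank '[[0,0,0,0,-1,0],[0,0,0,0,-1,0],[0,0,0,0,-1,0],[0,0,0,0,-1,0],[0,0,0,0,-1,0],[0,0,0,0,-1,0],[0,0,0,0,0,0]]'
python3 - <<'E'
from h import *
c=shot('wrist'); save(c,'w1.png'); P=cloud(c); np.save('w1_cl.npy',P)
s=sense();print(s['q'].round(3),R.from_rotvec(s['tcp_rot']).as_matrix().round(3))
E
```

```text
clock: 4.72
tool_pos: [0.4325, -0.0235, 0.1375]
tcp_rot: [0.469, -3.106, 0.0]
ft_force: [-0.9, 0.2, -0.2]
gripper_width: 0.0854
gripper_force: 0.0
clock: 5.6
tool_pos: [0.4352, -0.0229, 0.1422]
tcp_rot: [-0.34, 2.274, 0.153]
ft_force: [-1.0, 0.4, -1.4]
gripper_width: 0.0855
gripper_force: 0.0
[ 0.32  -0.455 -1.088  0.182 -0.1   -1.768] [[-0.639 -0.292  0.712]
 [-0.195  0.956  0.217]
 [-0.744 -0.    -0.668]]
```

View pics/w1.png

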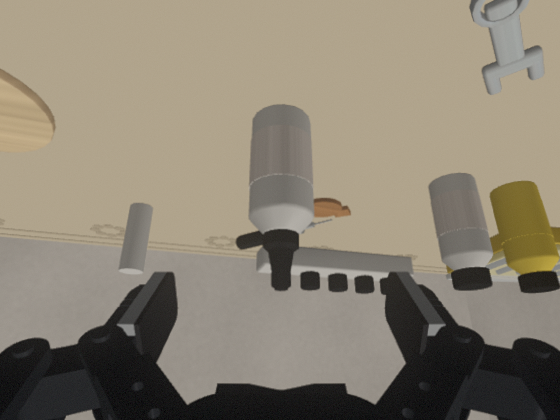

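Wrist view: the spout bottle is at (281,190), nearly centred between fingers (nozzle 282,265); flat and yellow bottles lie to the right, the board at far left.

Run:
```python
from h import *
P=np.load('w1_cl.npy')[95:215,240:325].reshape(-1,3)
q=P[(P[:,2]>.03)&(P[:,2]<.088)]
A=np.c_[2*q[:,:2],np.ones(len(q))]
s=np.linalg.lstsq(A,(q[:,:2]**2).sum(1),rcond=None)[0]
c=s[:2];print(c.round(4),np.sqrt(s[2]+c@c).round(4),len(q))
w=sense(); M=R.from_rotvec(w['tcp_rot']).as_matrix()
for ctr in (c,[.513,.002]):
  tgt=np.r_[ctr,.063]+.019*M[:,2]; print('tool delta mm',(M.T@(tgt-w['tool_pos'])*1e3).round(1))
# kinematics fit
D=[([-0.947,.255,.107,0,-1.424],[.183,-.5185,.1995],),([.374,.011,-.18,0,-1.381],[.4275,.002,.1995]),(w['q'],w['tool_pos'])]
A=[];b=[]
for qq,p in D:
    r=np.sqrt(p[0]**2+p[1]**2-.155**2); e=qq[2]-qq[1]; el=e+qq[4]
    if qq[3]>.1: el=np.arcsin(M[2,2])
    A+=[[1,0,np.sin(qq[1]),np.cos(e),np.cos(el)],[0,1,np.cos(qq[1]),np.sin(e),np.sin(el)]]; b+=[r,p[2]]
x,res,rk,sv=np.linalg.lstsq(np.array(A),np.array(b),rcond=None); print('r0,h,L1,L2,d',x.round(3),res,sv.round(3))
```

```text
[0.5127 0.0013] 0.0258 4090
tool delta mm [  0.2   0.8 131.7]
tool delta mm [-1.00e-01  1.30e+00  1.32e+02]
r0,h,L1,L2,d [0.039 0.155 0.524 0.361 0.411] [1.35284182e-06] [3.08  2.257 0.603 0.212 0.101]
```

```bash
python3 -m crank '[[0,0.05,0.94,0,0,0],[0,0,0.94,0,0,0],[0,0,0.94,0,0,0],[0,0,0.94,0,0,0],[0,0,0.94,0,0,0],[0,0,0.94,0,0,0],[0,0,0.94,0,0,0],[0,0,0,0,0,0]]'
python3 - <<'E'
from h import *
c=shot('wrist'); save(c,'w2.png')
s=sense();print(s['q'].round(3),R.from_rotvec(s['tcp_rot']).as_matrix().round(3))
E
```

```text
clock: 6.65
tool_pos: [0.4467, -0.0019, 0.1126]
tcp_rot: [-0.364, 2.358, 0.165]
ft_force: [-0.2, 0.3, -0.1]
gripper_width: 0.0855
gripper_force: 0.0
[ 0.352 -0.344 -1.088  0.268 -0.066 -1.877] [[-0.691 -0.307  0.654]
 [-0.212  0.952  0.221]
 [-0.691  0.014 -0.723]]
```

View pics/w2.png

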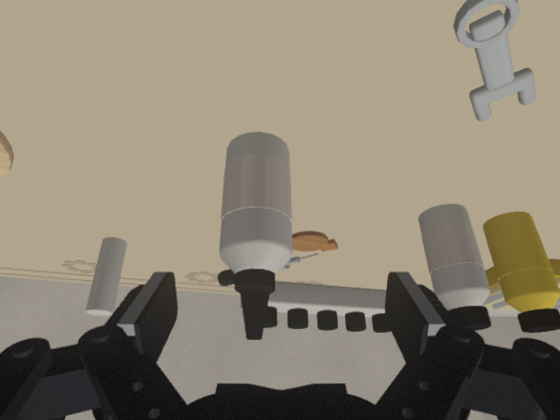

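The wrist view shows the bottle at (256,210) still ahead; the arm stopped on its q3/q5 limits, so radial approach is too close in. I'll fit a kinematic model and pick an oblique approach.

```bash
cat > kin.py <<'E'
import numpy as np
from scipy.spatial.transform import Rotation as R
from scipy.optimize import least_squares
LO=np.array([-2.95,-1.21,-1.09,-2.87,-2.94,-3.05]);HI=np.array([2.95,1.97,1.5,1.71,-.07,3.05])
def fk(q,g,s4=1,s6=1):
    r0,h,L1,L2,d,off,c6=g
    e=q[2]-q[1]; r=lambda a,x:R.from_euler(a,x)
    A=r('z',q[0]); F=A*r('y',-e); W=F*r('x',s4*q[3])*r('y',-q[4]); T=W*r('x',s6*q[5]+c6)
    p=A.apply([r0+L1*np.sin(q[1]),-off,h+L1*np.cos(q[1])])+F.apply([L2,0,0])+W.apply([d,0,0])
    # tool z = x axis, tool y = y axis, tool x = -z axis
    M=T.as_matrix(); return p,np.c_[-M[:,2],M[:,1],M[:,0]]
def ik(p,M,g,s4,s6,q0):
    def f(q):
        a,B=fk(q,g,s4,s6); return np.r_[(a-p)*5,R.from_matrix(B.T@M).as_rotvec()]
    o=least_squares(f,np.clip(q0,LO+1e-3,HI-1e-3),bounds=(LO,HI)); return o.x,np.linalg.norm(o.fun)
def tool(az,el,yaw_flip=False):
    z=np.array([np.cos(el)*np.cos(az),np.cos(el)*np.sin(az),np.sin(el)]); y=np.array([-np.sin(az),np.cos(az),0])
    return np.c_[np.cross(y,z),y,z]
E
cat > fit.py <<'E'
from kin import *
import pickle
D=[([-0.947,.2555,.1075,0,-1.424,-.285],[.183,-.5185,.1995],R.from_rotvec([.53,-3.096,-.003]).as_matrix()),
([.374,.011,-.18,0,-1.381,-1.944],[.4275,.002,.1995],R.from_rotvec([.0017,-3.1403,0]).as_matrix()),
([0.32,-0.455,-1.088,0.182,-0.1,-1.768],[.4352,-.0229,.1422],np.array([[-.639,-.292,.712],[-.195,.956,.217],[-.744,0,-.668]])),
([0.352,-0.344,-1.088,0.268,-0.066,-1.877],[.4467,-.0019,.1126],np.array([[-.691,-.307,.654],[-.212,.952,.221],[-.691,.014,-.723]]))]
best=None
for s4 in(1,-1):
 for s6 in(1,-1):
  for c6 in(-1.57,0,1.57,3.14):
    f=lambda g:np.concatenate([np.r_[(fk(q,g,s4,s6)[0]-p)*5,R.from_matrix(fk(q,g,s4,s6)[1].T@M).as_rotvec()] for q,p,M in D])
    o=least_squares(f,[.04,.155,.52,.36,.41,.155,c6])
    if best is None or o.cost<best[0]: best=(o.cost,o.x,s4,s6); 
print(best, f and None)
pickle.dump(best[1:],open('g.pkl','wb'))
E
python3 fit.py
python3 - <<'E'
from kin import *; import pickle
g,s4,s6=pickle.load(open('g.pkl','rb'))
q0=[0.1,.1,-.9,0,-.5,-1.8]; B=np.array([.513,.0015,.063])
for a in (42,45,48):
  for az in (17,30,40,50,-30,-45,-60):
    M=tool(np.radians(az),-np.radians(a)); t=M[:,2]; out=[]
    for back in (0,.13):
      r=[ik(B+(.019-back)*t,M,g,s4,s6,np.r_[q0[:3],x,q0[4:]]) for x in(-2.,-1,0,1.2)]
      r=min(r,key=lambda v:v[1]); out.append((r[0].round(2),round(r[1],3)))
    print(a,az,out)
E
```

```text
(np.float64(0.0005406976778166245), array([ 0.04922268,  0.15528365,  0.52310039,  0.3509287 ,  0.41153231,
        0.15211546, -1.57096651]), -1, -1) None
42 17 [(array([ 0.21,  0.11, -1.09, -2.87, -0.42,  1.39]), np.float64(0.084)), (array([ 0.31, -0.45, -1.09,  0.09, -0.1 , -1.68]), np.float64(0.012))]
42 30 [(array([ 0.03,  0.23, -1.09, -2.49, -0.62,  1.36]), np.float64(0.0)), (array([-0.21, -0.14, -0.97, -1.5 , -0.52,  0.46]), np.float64(0.0))]
42 40 [(array([-0.11,  0.28, -0.96, -2.03, -0.65,  1.17]), np.float64(0.0)), (array([-0.37,  0.02, -0.83, -1.32, -0.74,  0.55]), np.float64(0.0))]
42 50 [(array([-0.2 ,  0.34, -0.82, -1.66, -0.72,  1.01]), np.float64(0.0)), (array([-0.45,  0.15, -0.68, -1.16, -0.9 ,  0.59]), np.float64(0.0))]
42 -30 [(array([ 0.58,  0.05, -0.71,  0.68, -0.63, -3.05]), np.float64(0.408)), (array([ 0.88, -0.24, -0.68,  0.55, -1.02, -3.05]), np.float64(0.414))]
42 -45 [(array([ 0.55,  0.14, -0.56,  0.53, -0.81, -3.05]), np.float64(0.505)), (array([ 0.8 , -0.05, -0.47,  0.44, -1.14, -3.05]), np.float64(0.542))]
42 -60 [(array([ 0.5 ,  0.23, -0.4 ,  0.4 , -0.9
[... 1495 characters left out ...]
  0.84]), np.float64(0.0)), (array([-0.26, -0.04, -0.75, -1.04, -0.69,  0.17]), np.float64(0.0))]
48 50 [(array([-0.13,  0.28, -0.77, -1.46, -0.6 ,  0.73]), np.float64(0.0)), (array([-0.35,  0.08, -0.61, -0.98, -0.86,  0.31]), np.float64(0.0))]
48 -30 [(array([ 0.58,  0.07, -0.7 ,  0.65, -0.64, -3.05]), np.float64(0.318)), (array([ 0.86, -0.21, -0.64,  0.53, -1.04, -3.05]), np.float64(0.312))]
48 -45 [(array([ 0.54,  0.15, -0.55,  0.49, -0.81, -3.05]), np.float64(0.417)), (array([ 0.76, -0.04, -0.44,  0.41, -1.15, -3.05]), np.float64(0.442))]
48 -60 [(array([ 0.48,  0.23, -0.4 ,  0.36, -0.95, -3.05]), np.float64(0.527)), (array([ 0.67,  0.12, -0.25,  0.31, -1.28, -3.05]), np.float64(0.571))]
```

```bash
cat > sim.py <<'E'
from kin import *; import pickle
g,s4,s6=pickle.load(open('g.pkl','rb'))
def run(rows,p,M,q,v=True):
    qs=[q]; bad=0
    for r in rows:
        r=np.array(r,float); p=p+M@(r[:3]*.02); M=M@R.from_rotvec(np.radians(8)*r[3:]).as_matrix()
        q,e=ik(p,M,g,s4,s6,qs[-1]); qs.append(q); bad=max(bad,e)
    Q=np.array(qs); 
    if v: print('end',p.round(4),'z',M[:,2].round(3),'y',M[:,1].round(3),'q',q.round(2),'err',round(bad,3),'maxstep',abs(np.diff(Q,axis=0)).max(0).round(2),'qmin',Q.min(0).round(2),'qmax',Q.max(0).round(2))
    return p,M,q
E
python3 - <<'E'
from sim import *; from workcell import sense
s=sense(); p=s['tool_pos'];M=R.from_rotvec(s['tcp_rot']).as_matrix();q=s['q']
T=np.array([.45,-.075,.19]); d=M.T@(T-p)/.02; print('A delta',d.round(2))
# A: retreat then pitch down 6 rows
rows=[list(d/6)+[0,0,0]]*6; p,M,q=run(rows,p,M,q)
Md=tool(np.radians(50),-np.pi/2)
w=np.degrees(R.from_matrix(M.T@Md).as_rotvec())/8; print('B turn',w.round(2))
n=8; p,M,q=run([[0,0,0]+list(w/n)]*n,p,M,q)
p,M,q=run([[0,0,0,0,-45/8/6,0]]*6,p,M,q)
B=np.array([.513,.0015,.063]); Mt=tool(np.radians(50),-np.pi/4); pre=B-.111*Mt[:,2]
print('C delta',(M.T@(pre-p)/.02).round(2)); p,M,q=run([list(M.T@(pre-p)/.02/4)+[0]*3]*4,p,M,q)
p,M,q=run([[0,0,.93,0,0,0]]*7,p,M,q)
# place pose options
C=np.array([.559,-.255,.072])
for az in (50,35,20,0,-20,-40):
    Mt=tool(np.radians(az),-np.pi/4)
    for k in(0,.12): 
        r=min([ik(C+(.019-k)*Mt[:,2],Mt,g,s4,s6,np.r_[-.5,q[1:3],x,q[4:]]) for x in(-2,-1,0,1)],key=lambda v:v[1]);print('place',az,k,r[0].round(2),round(r[1],3))
# inverted options: nozzle elevation = -(45+el)
Fl=np.diag([-1,-1,1.])
for z in(.4,.5,.6):
  for az in(-40,-10,20,50):
    for el in(0,15):
      Mt=tool(np.radians(az),np.radians(el))@Fl
      r=[ik(np.array([.52,-.1,z]),Mt,g,s4,s6,np.r_[-.3,0,.2,x,-.6,y]) for x in(-2,-1,0,1) for y in(-1.5,1)]
      r=min(r,key=lambda v:v[1]); 
      if r[1]<.01: print('inv',z,az,el,r[0].round(2))
E
```

```text
A delta [-2.01 -3.47 -3.49]
end [ 0.45  -0.075  0.19 ] z [ 0.654  0.221 -0.723] y [-0.307  0.952  0.014] q [-0.08 -0.33 -0.81 -0.67 -0.45 -0.68] err 0.0 maxstep [0.08 0.01 0.05 0.46 0.07 0.51] qmin [-0.08 -0.35 -1.09 -0.67 -0.45 -1.88] qmax [ 0.35 -0.33 -0.81  0.27 -0.07 -0.68]
B turn [-1.44  5.34 -3.86]
end [ 0.45  -0.075  0.19 ] z [-0. -0. -1.] y [-0.766  0.643  0.   ] q [ 0.17  0.07 -0.14  0.   -1.35 -0.87] err 0.0 maxstep [0.04 0.06 0.1  0.17 0.13 0.11] qmin [-0.08 -0.33 -0.81 -0.67 -1.35 -0.9 ] qmax [ 0.17  0.07 -0.14  0.   -0.45 -0.68]
end [ 0.45  -0.075  0.19 ] z [ 0.455  0.542 -0.707] y [-0.766  0.643  0.   ] q [-0.45  0.05 -0.54 -0.95 -1.    0.31] err 0.0 maxstep [0.11 0.05 0.07 0.2  0.11 0.26] qmin [-0.45 -0.03 -0.54 -0.95 -1.35 -0.87] qmax [ 0.17  0.07 -0.14  0.   -0.99  0.31]
C delta [0.99 0.05 2.44]
end [ 0.4625 -0.0586  0.1415] z [ 0.455  0.542 -0.707] y [-0.766  0.643  0.   ] q [-0.4   0.12 -0.65 -1.07 -0.88  0.45] err 0.0 maxstep [0.01 0.02 0.03 0.04 0.03 0.04] qmin [-0.45  0.05 -0.65 -1.07 -1.    0.31] qmax [-0.4   0.12 -0.54 -0.95 -0.88  0.45]
end [0.5217 0.0119 0.0
[... 1015 characters left out ...]
3 -0.47 -1.57 -1.57 -2.35]
inv 0.4 50 15 [-0.67  0.52 -0.61 -1.71 -1.8  -2.03]
inv 0.5 -40 0 [ 1.29 -0.29 -0.75  1.37 -1.95 -0.5 ]
inv 0.5 -40 15 [ 1.23 -0.07 -1.01  1.43 -1.99 -0.92]
inv 0.5 20 0 [-0.48 -0.25 -0.73 -1.97 -0.93 -2.53]
inv 0.5 20 15 [-0.44 -0.04 -0.99 -2.37 -1.38 -2.01]
inv 0.5 50 0 [-0.7   0.2  -0.29 -1.57 -1.57 -2.64]
inv 0.5 50 15 [-0.67  0.33 -0.49 -1.77 -1.74 -2.34]
inv 0.6 -40 0 [ 1.29 -0.36 -0.49  1.51 -1.99 -0.14]
inv 0.6 -40 15 [ 1.23 -0.27 -0.76  1.64 -2.01 -0.43]
inv 0.6 20 0 [-0.48 -0.33 -0.47 -1.7  -0.84 -2.95]
inv 0.6 20 15 [-0.44 -0.24 -0.74 -2.26 -1.08 -2.35]
inv 0.6 50 0 [-0.7   0.14 -0.08 -1.57 -1.57 -2.93]
inv 0.6 50 15 [-0.67  0.2  -0.32 -1.81 -1.68 -2.63]
```

```bash
python3 -m crank '[[-0.16,-0.29,-0.29,0,0,0],[-0.16,-0.29,-0.29,0,0,0],[-0.33,-0.58,-0.58,0,0,0],[-0.33,-0.58,-0.58,0,0,0],[-0.33,-0.58,-0.58,0,0,0],[-0.33,-0.58,-0.58,0,0,0],[-0.33,-0.58,-0.58,0,0,0],[0,0,0,0,0,0]]'
python3 -m crank '[[0,0,0,-0.18,0.67,-0.48],[0,0,0,-0.18,0.67,-0.48],[0,0,0,-0.18,0.67,-0.48],[0,0,0,-0.18,0.67,-0.48],[0,0,0,-0.18,0.67,-0.48],[0,0,0,-0.18,0.67,-0.48],[0,0,0,-0.18,0.67,-0.48],[0,0,0,-0.18,0.67,-0.48],[0,0,0,0,0,0]]'
python3 - <<'E'
from sim import *; from workcell import sense
s=sense(); p=s['tool_pos'];M=R.from_rotvec(s['tcp_rot']).as_matrix();q=s['q']; print(q.round(2))
Mt=tool(np.radians(50),-np.pi/4); B=np.array([.513,.0015,.063]); pre=B-.111*Mt[:,2]
w=np.degrees(R.from_matrix(M.T@Mt).as_rotvec())/8; print('turn',w.round(2),'shift first',(M.T@(pre-p)/.02).round(2))
E
```

```text
clock: 7.7
tool_pos: [0.4503, -0.0766, 0.1905]
tcp_rot: [-0.36, 2.355, 0.163]
ft_force: [0.4, -0.7, 1.0]
gripper_width: 0.0851
gripper_force: 0.0
clock: 8.82
tool_pos: [0.45, -0.074, 0.1877]
tcp_rot: [1.326, -2.843, -0.002]
ft_force: [-0.4, 0.4, -1.7]
gripper_width: 0.0853
gripper_force: 0.0
[ 0.18  0.08 -0.14  0.   -1.36 -0.88]
turn [ 0.02 -5.65 -0.01] shift first [-1.    0.    2.31]
```

Works as modelled. Turn while keeping height, then shift along the tilted tool.

```bash
python3 -m crank '[[0,0,0,0,-0.94,0],[0,0,0,0,-0.94,0],[0,0,0,0,-0.94,0],[0,0,0,0,-0.94,0],[0,0,0,0,-0.94,0],[0,0,0,0,-0.94,0],[0.3,0,0.76,0,0,0],[0.3,0,0.76,0,0,0],[0.3,0,0.76,0,0,0],[0,0,0,0,0,0]]'
python3 - <<'E'
from h import *; from kin import tool
c=shot('wrist'); save(c,'w3.png'); P=cloud(c); s=sense(); p=s['tool_pos'];M=R.from_rotvec(s['tcp_rot']).as_matrix()
q=P.reshape(-1,3); q=q[(q[:,2]>.03)&(q[:,2]<.088)&(np.hypot(q[:,0]-.513,q[:,1]-.0015)<.045)]
A=np.c_[2*q[:,:2],np.ones(len(q))]; x=np.linalg.lstsq(A,(q[:,:2]**2).sum(1),rcond=None)[0]
print('circle',x[:2].round(4),np.sqrt(x[2]+x[:2]@x[:2]).round(4),len(q))
tg=np.r_[.7*x[:2]+.3*np.array([.513,.0015]),.063]+.019*M[:,2]; print('delta',(M.T@(tg-p)/.02).round(2),M[:,2].round(3),M[:,1].round(3))
E
```

```text
clock: 10.07
tool_pos: [0.4618, -0.0585, 0.1432]
tcp_rot: [-1.012, 2.174, 0.424]
ft_force: [-0.4, 1.1, 0.1]
gripper_width: 0.0851
gripper_force: 0.0
circle [0.513  0.0015] 0.0258 3939
delta [ 0.07 -0.01  6.61] [ 0.453  0.543 -0.707] [-0.766  0.643  0.002]
```

View pics/w3.png

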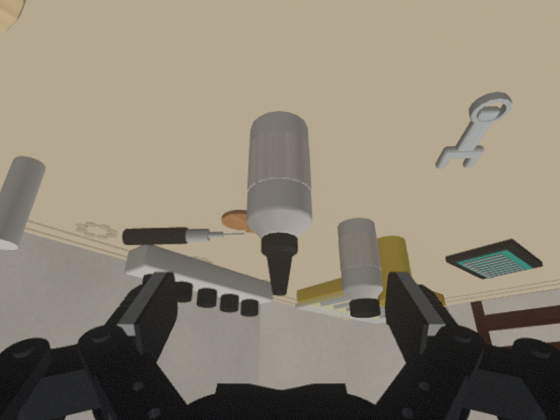

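The bottle is centred at (280,190) between the fingers, with the nozzle at (280,265). Advance and close, then check the grip.

```bash
python3 -m crank '[[0.01,0,0.94,0,0,0],[0.01,0,0.94,0,0,0],[0.01,0,0.94,0,0,0],[0.01,0,0.94,0,0,0],[0.01,0,0.94,0,0,0],[0.01,0,0.94,0,0,0],[0.01,0,0.94,0,0,0],[0,0,0,0,0,0]]' && python3 -m crank '[[0,0,0,0,0,0],[0,0,0,0,0,0],[0,0,0,0,0,0],[0,0,0,0,0,0],[0,0,0,0,0,0],[0,0,0,0,0,0],[0,0,0,0,0,0]]' 0
```

```text
clock: 11.12
tool_pos: [0.5213, 0.0111, 0.0494]
tcp_rot: [-1.01, 2.174, 0.423]
ft_force: [0.4, -0.6, 0.4]
gripper_width: 0.0851
gripper_force: 0.0
clock: 12.0
tool_pos: [0.5218, 0.0098, 0.0516]
tcp_rot: [-1.01, 2.172, 0.419]
ft_force: [-1.2, -1.0, 4.8]
gripper_width: 0.0452
gripper_force: 59.4
```

Run:
```python
from h import *
c=shot('wrist'); save(c,'w4.png'); P=cloud(c)
q=P[:270].reshape(-1,3); q=q[(q[:,2]>.02)&(q[:,2]<.15)&(np.hypot(q[:,0]-.513,q[:,1]-.0015)<.06)]
for lo in np.arange(.02,.15,.015):
    k=q[(q[:,2]>=lo)&(q[:,2]<lo+.015)]
    if len(k)>20:
        A=np.c_[2*k[:,:2],np.ones(len(k))]; x=np.linalg.lstsq(A,(k[:,:2]**2).sum(1),rcond=None)[0]; print(lo.round(3),x[:2].round(4),np.sqrt(x[2]+x[:2]@x[:2]).round(4),len(k))
```

```text
0.02 [0.5133 0.0016] 0.0259 2527
0.035 [0.5135 0.0016] 0.026 2949
0.05 [0.5136 0.0017] 0.026 3353
0.065 [ 0.5082 -0.0051] 0.0205 3038
```

View pics/w4.png

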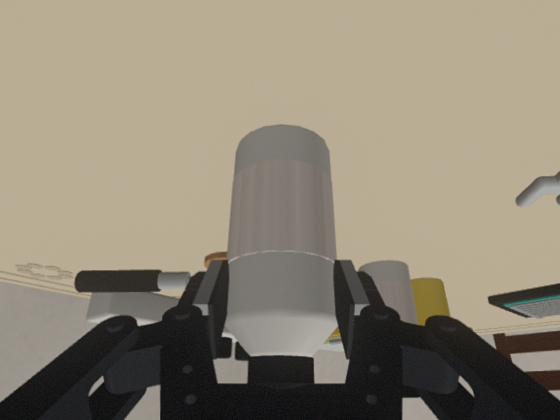

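The picture shows the bottle still upright (base at row 130, axis column 282) between both pads. Lift a little and check.

```bash
python3 -m crank '[[-0.71,0,-0.71,0,0,0],[-0.71,0,-0.71,0,0,0],[-0.71,0,-0.71,0,0,0],[-0.71,0,-0.71,0,0,0],[0,0,0,0,0,0]]'
python3 - <<'E'
from sim import *; from h import shot,cloud,save
from workcell import sense
c=shot('wrist'); P=cloud(c); s=sense(); p=s['tool_pos'];M=R.from_rotvec(s['tcp_rot']).as_matrix();q0=s['q']
g0=p-.019*M[:,2]
# bottle axis by cylinder points in two height slices
q=P[:270].reshape(-1,3)
for lo in (-.045,-.03,-.015,0):
    k=q[(q[:,2]>g0[2]+lo)&(q[:,2]<g0[2]+lo+.015)&(np.hypot(q[:,0]-g0[0],q[:,1]-g0[1])<.045)]
    A=np.c_[2*k[:,:2],np.ones(len(k))]; x=np.linalg.lstsq(A,(k[:,:2]**2).sum(1),rcond=None)[0]; print(lo,x[:2].round(4),np.sqrt(x[2]+x[:2]@x[:2]).round(4),len(k))
print('zmin', np.percentile(q[(np.hypot(q[:,0]-g0[0],q[:,1]-g0[1])<.03)&(q[:,2]>.03),2],[0,1,2]).round(4),g0.round(4))
# flip plan: go up and to (.52,-.1,.4)
T=np.array([.52,-.1,.38]); d=M.T@(T-p)/.02; print('d',d.round(2)); n=14
p,M,q=run([list(d/n)+[0]*3]*n,p,M,q0)
P1=(p,M,q); p,M,q=run([[0,0,0,0,-.94,0]]*6,p,M,q); p,M,q=run([[0,0,0,0,0,1]]*22+[[0,0,0,0,0,.5]],p,M,q)
E
```

```text
clock: 12.68
tool_pos: [0.522, 0.0095, 0.1321]
tcp_rot: [-1.01, 2.171, 0.417]
ft_force: [0.9, -0.0, -2.4]
gripper_width: 0.0447
gripper_force: 60.3
-0.045 [0.513  0.0007] 0.0259 2518
-0.03 [0.5133 0.0009] 0.026 2961
-0.015 [0.5136 0.0011] 0.026 3348
0 [ 0.5093 -0.0043] 0.0215 3363
zmin [0.0826 0.0846 0.0856] [ 5.127e-01 -5.000e-04  1.442e-01]
d [ -5.82  -3.48 -11.8 ]
end [ 0.52 -0.1   0.38] z [ 0.456  0.541 -0.707] y [-0.764  0.645  0.   ] q [-0.44  0.07  0.05 -0.77 -1.37 -0.18] err 0.0 maxstep [0.09 0.02 0.35 0.26 0.26 0.34] qmin [-0.44  0.04 -0.62 -1.13 -1.37 -0.18] qmax [-0.19  0.12  0.05 -0.77 -0.75  0.33]
end [ 0.52 -0.1   0.38] z [0.645 0.764 0.003] y [-0.764  0.645  0.   ] q [-0.7   0.36 -0.5  -1.57 -1.57  0.86] err 0.0 maxstep [0.08 0.08 0.1  0.16 0.09 0.18] qmin [-0.7   0.07 -0.5  -1.57 -1.57 -0.18] qmax [-0.44  0.36  0.05 -0.77 -1.34  0.86]
end [ 0.52 -0.1   0.38] z [0.645 0.764 0.003] y [ 0.764 -0.645 -0.   ] q [-0.7   0.36 -0.5  -1.57 -1.57 -2.28] err 0.0 maxstep [0.   0.   0.   0.   0.   0.14] qmin [-0.7   0.36 -0.5  -1.57 -1.57 -2.28] qmax [-0.7   0.36 -0.5  -1.57 -1.57  0.86]
```

Lifted cleanly and upright. Now up, level the tool, roll 180° and hold.

```bash
python3 -m crank '[[-0.42,-0.25,-0.84,0,0,0],[-0.42,-0.25,-0.84,0,0,0],[-0.42,-0.25,-0.84,0,0,0],[-0.42,-0.25,-0.84,0,0,0],[-0.42,-0.25,-0.84,0,0,0],[-0.42,-0.25,-0.84,0,0,0],[-0.42,-0.25,-0.84,0,0,0]]' && python3 -m crank '[[-0.42,-0.25,-0.84,0,0,0],[-0.42,-0.25,-0.84,0,0,0],[-0.42,-0.25,-0.84,0,0,0],[-0.42,-0.25,-0.84,0,0,0],[-0.42,-0.25,-0.84,0,0,0],[-0.42,-0.25,-0.84,0,0,0],[-0.42,-0.25,-0.84,0,0,0],[0,0,0,0,0,0]]' && python3 -m crank '[[0,0,0,0,-0.94,0],[0,0,0,0,-0.94,0],[0,0,0,0,-0.94,0],[0,0,0,0,-0.94,0],[0,0,0,0,-0.94,0],[0,0,0,0,-0.94,0],[0,0,0,0,0,1],[0,0,0,0,0,1],[0,0,0,0,0,1],[0,0,0,0,0,1]]' && python3 -m crank '[[0,0,0,0,0,1],[0,0,0,0,0,1],[0,0,0,0,0,1],[0,0,0,0,0,1],[0,0,0,0,0,1],[0,0,0,0,0,1],[0,0,0,0,0,1],[0,0,0,0,0,1],[0,0,0,0,0,1],[0,0,0,0,0,1]]' && python3 -m crank '[[0,0,0,0,0,1],[0,0,0,0,0,1],[0,0,0,0,0,1],[0,0,0,0,0,1],[0,0,0,0,0,1],[0,0,0,0,0,1],[0,0,0,0,0,1],[0,0,0,0,0,1],[0,0,0,0,0,0.5],[0,0,0,0,0,0]]'
python3 - <<'E'
from h import *
s=sense(); M=R.from_rotvec(s['tcp_rot']).as_matrix(); print(s['q'].round(2),M.round(2))
c=shot('scene'); save(c,'s2.png')
E
```

```text
clock: 13.6
tool_pos: [0.521, -0.0447, 0.2542]
tcp_rot: [-1.009, 2.175, 0.423]
ft_force: [-0.4, -1.2, -1.7]
gripper_width: 0.0451
gripper_force: 60.5
clock: 14.6
tool_pos: [0.5219, -0.0997, 0.3796]
tcp_rot: [-1.009, 2.173, 0.42]
ft_force: [0.3, 0.1, -2.3]
gripper_width: 0.0451
gripper_force: 60.5
clock: 15.85
tool_pos: [0.5217, -0.0989, 0.3785]
tcp_rot: [-0.253, 1.664, 1.111]
ft_force: [0.5, -0.2, -2.7]
gripper_width: 0.0453
gripper_force: 60.7
clock: 17.1
tool_pos: [0.5217, -0.0989, 0.3786]
tcp_rot: [1.081, 1.773, 2.057]
ft_force: [0.5, 0.9, -1.6]
gripper_width: 0.0451
gripper_force: 60.5
clock: 18.35
tool_pos: [0.5216, -0.0989, 0.3789]
tcp_rot: [-1.702, -0.787, -1.704]
ft_force: [-0.1, 0.2, -0.6]
gripper_width: 0.0451
gripper_force: 60.4
[-0.96  0.29 -0.03 -1.49 -1.81 -2.82] [[ 0.    0.76  0.65]
 [-0.   -0.65  0.76]
 [ 1.   -0.    0.  ]]
```

View pics/s2.png

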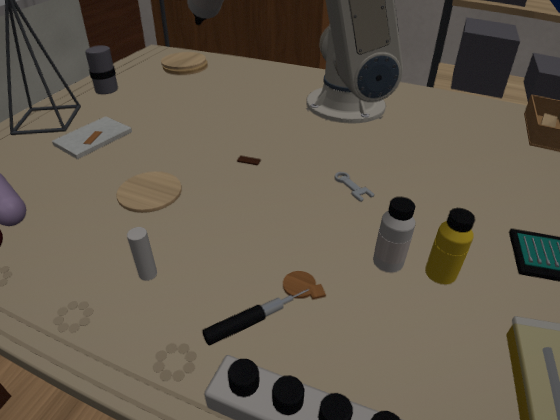

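Scene: board, flat and yellow bottles are undisturbed; the black nozzle shows at (198,18) pointing down. Hold (pitched a bit further) for over a second, then roll back.

```bash
python3 -m crank '[[0,0,0,0,1,0],[0,0,0,0,0,0],[0,0,0,0,0,0],[0,0,0,0,0,0],[0,0,0,0,0,0],[0,0,0,0,0,0],[0,0,0,0,0,0],[0,0,0,0,0,0],[0,0,0,0,0,0],[0,0,0,0,0,0]]'
python3 - <<'E'
from h import *
c=shot('wrist'); P=cloud(c); M=c['E'][:3,:3]; s=sense(); T=R.from_rotvec(s['tcp_rot']).as_matrix()
# bottle body points in tool frame: cylinder axis via normals is overkill; slice fit along expected axis
ax=np.array([-1,0,-1])/2**.5; q=(P[:250].reshape(-1,3)-s['tool_pos'])@T+[0,0,.019]   # tool coords from grasp point
h=q@ax; e1=np.array([0,1,0]); e2=np.cross(ax,e1); xy=np.c_[q@e1,q@e2]
for lo in(-.045,-.03,-.015):
    k=(h>lo)&(h<lo+.015)&(np.hypot(*xy.T)<.045); A=np.c_[2*xy[k],np.ones(k.sum())]; x=np.linalg.lstsq(A,(xy[k]**2).sum(1),rcond=None)[0]; print(lo,x[:2].round(4),k.sum())
print('nozzle dir',(T@ax).round(3))
E
python3 -m crank '[[0,0,0,0,0,0],[0,0,0,0,0,0],[0,0,0,0,-1,0],[0,0,0,0,0,-1],[0,0,0,0,0,-1],[0,0,0,0,0,-1],[0,0,0,0,0,-1],[0,0,0,0,0,-1],[0,0,0,0,0,-1],[0,0,0,0,0,-1]]' && python3 -m crank '[[0,0,0,0,0,-1],[0,0,0,0,0,-1],[0,0,0,0,0,-1],[0,0,0,0,0,-1],[0,0,0,0,0,-1],[0,0,0,0,0,-1],[0,0,0,0,0,-1],[0,0,0,0,0,-1],[0,0,0,0,0,-1],[0,0,0,0,0,-1]]' && python3 -m crank '[[0,0,0,0,0,-1],[0,0,0,0,0,-1],[0,0,0,0,0,-1],[0,0,0,0,0,-1],[0,0,0,0,0,-1],[0,0,0,0,0,-0.5],[0,0,0,0,0,0]]'
python3 - <<'E'
from sim import *; from workcell import sense
s=sense(); p=s['tool_pos'];M=R.from_rotvec(s['tcp_rot']).as_matrix();q=s['q']; print(q.round(2),M.round(3),fk(q,g,s4,s6)[0].round(3))
E
```

```text
clock: 19.65
tool_pos: [0.5216, -0.0991, 0.3801]
tcp_rot: [-1.563, -0.725, -1.801]
ft_force: [-0.6, 0.2, -1.2]
gripper_width: 0.0451
gripper_force: 60.2
-0.045 [-0.0004 -0.0039] 2437
-0.03 [-0.0006 -0.0033] 2873
-0.015 [-0.0007 -0.0024] 2967
nozzle dir [-0.387 -0.458 -0.8  ]
clock: 20.95
tool_pos: [0.5215, -0.099, 0.3801]
tcp_rot: [1.302, 1.73, 2.168]
ft_force: [0.1, 0.0, -2.0]
gripper_width: 0.0449
gripper_force: 60.1
clock: 22.2
tool_pos: [0.5215, -0.099, 0.3801]
tcp_rot: [-0.091, 1.717, 1.258]
ft_force: [0.1, -0.1, -2.2]
gripper_width: 0.0448
gripper_force: 60.3
clock: 23.08
tool_pos: [0.5215, -0.099, 0.3801]
tcp_rot: [-0.677, 1.46, 0.682]
ft_force: [-0.5, -0.8, -2.8]
gripper_width: 0.0449
gripper_force: 60.4
[-0.96  0.29 -0.03 -1.49 -1.81  0.32] [[ 0.    -0.765  0.645]
 [ 0.004  0.645  0.765]
 [-1.     0.002  0.003]] [ 0.447 -0.206  0.551]
```

Nozzle was 53° below level for over a second. Pitch back, go over the board, and measure bottle against board.

```bash
python3 -m crank '[[0,0,0,0,0.94,0],[0,0,0,0,0.94,0],[0,0,0,0,0.94,0],[0,0,0,0,0.94,0],[0,0,0,0,0.94,0],[0,0,0,0,0.94,0],[0,0,0,0,0,0]]' && python3 -m crank '[[0.89,-0.47,0.47,0,0,0],[0.89,-0.47,0.47,0,0,0],[0.89,-0.47,0.47,0,0,0],[0.89,-0.47,0.47,0,0,0],[0.89,-0.47,0.47,0,0,0],[0.89,-0.47,0.47,0,0,0],[0.89,-0.47,0.47,0,0,0]]' && python3 -m crank '[[0.89,-0.47,0.47,0,0,0],[0.89,-0.47,0.47,0,0,0],[0.89,-0.47,0.47,0,0,0],[0.89,-0.47,0.47,0,0,0],[0.89,-0.47,0.47,0,0,0],[0.89,-0.47,0.47,0,0,0],[0.89,-0.47,0.47,0,0,0],[0,0,0,0,0,0]]'
python3 - <<'E'
from h import *
s=sense(); M=R.from_rotvec(s['tcp_rot']).as_matrix(); print(s['q'].round(2),M.round(3))
for n,(a,b,c_,d) in {'top':(365,160,445,240),'scene':(110,165,190,215)}.items():
    P=np.load(n+'_cl.npy'); m=np.zeros(P.shape[:2],np.uint8); m[b:d,a:c_]=((P[b:d,a:c_,2]>.0055)&(P[b:d,a:c_,2]<.013))
    k,l,st,_=cv2.connectedComponentsWithStats(m); i=1+st[1:,4].argmax(); (cx,cy),r=cv2.minEnclosingCircle(P[l==i][:,:2].astype(np.float32)); print(n,round(cx,4),round(cy,4),round(r,4),P[l==i].mean(0).round(4))
c=shot('scene'); save(c,'s3.png'); P=cloud(c); q=P.reshape(-1,3)
q=q[(np.hypot(q[:,0]-.56,q[:,1]+.2555)<.06)]
for lo in(.06,.075,.09):
    k=q[(q[:,2]>lo)&(q[:,2]<lo+.015)]; k=k[k[:,0]>.55]
    if len(k)>30: A=np.c_[2*k[:,:2],np.ones(len(k))]; x=np.linalg.lstsq(A,(k[:,:2]**2).sum(1),rcond=None)[0]; print(lo,x[:2].round(4),np.sqrt(x[2]+x[:2]@x[:2]).round(4),len(k))
E
```

```text
clock: 23.95
tool_pos: [0.5221, -0.0968, 0.3822]
tcp_rot: [-1.014, 2.17, 0.419]
ft_force: [-0.1, -0.3, -3.2]
gripper_width: 0.0455
gripper_force: 60.2
clock: 24.82
tool_pos: [0.5444, -0.1736, 0.2435]
tcp_rot: [-1.006, 2.174, 0.424]
ft_force: [-0.8, -0.7, -2.2]
gripper_width: 0.0455
gripper_force: 60.2
clock: 25.82
tool_pos: [0.5679, -0.2473, 0.1081]
tcp_rot: [-1.007, 2.175, 0.424]
ft_force: [-0.3, -0.2, -2.5]
gripper_width: 0.0445
gripper_force: 60.3
[-0.69  0.48  0.19 -0.81 -1.36  0.2 ] [[-0.459 -0.764  0.454]
 [-0.538  0.645  0.543]
 [-0.708  0.005 -0.707]]
top 0.5549 -0.2568 0.0667 [ 0.5559 -0.2557  0.0092]
scene 0.5624 -0.2559 0.0663 [ 0.5665 -0.2519  0.0092]
0.06 [ 0.5614 -0.2543] 0.025 178
0.075 [ 0.5617 -0.2541] 0.0252 180
0.09 [ 0.5618 -0.2543] 0.0253 184
```

View pics/s3.png

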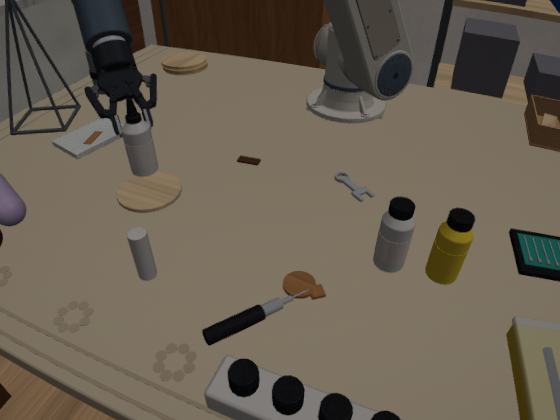

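The bottle (142,150) hangs upright just above the board centre (150,190); flat bottle untouched. Lower to just above contact, then in small steps.

```bash
python3 -m crank '[[0.52,-0.08,0.52,0,0,0],[0.52,0,0.52,0,0,0],[0.52,0,0.52,0,0,0],[0,0,0,0,0,0]]' && python3 -m crank '[[0.04,0,0.04,0,0,0],[0.04,0,0.04,0,0,0],[0,0,0,0,0,0]]' && python3 -m crank '[[0.04,0,0.04,0,0,0],[0,0,0,0,0,0]]'
```

```text
clock: 26.38
tool_pos: [0.5688, -0.2473, 0.0646]
tcp_rot: [-1.008, 2.175, 0.424]
ft_force: [0.2, 0.5, -1.4]
gripper_width: 0.045
gripper_force: 60.3
clock: 26.75
tool_pos: [0.5698, -0.2482, 0.0646]
tcp_rot: [-1.01, 2.173, 0.419]
ft_force: [0.2, -0.2, -1.6]
gripper_width: 0.0448
gripper_force: 60.3
clock: 27.0
tool_pos: [0.5696, -0.248, 0.0631]
tcp_rot: [-1.009, 2.173, 0.42]
ft_force: [-0.1, -0.2, -2.0]
gripper_width: 0.045
gripper_force: 60.3
```

```bash
python3 -m crank '[[0.05,0,0.05,0,0,0],[0,0,0,0,0,0]]' && python3 -m crank '[[0.05,0,0.05,0,0,0],[0,0,0,0,0,0]]'  && python3 -m crank '[[0.05,0,0.05,0,0,0],[0,0,0,0,0,0]]'
python3 - <<'E'
from h import *
c=shot('scene'); P=cloud(c); q=P.reshape(-1,3); q=q[(np.hypot(q[:,0]-.56,q[:,1]+.2555)<.06)&(q[:,0]>.55)]
for lo in(.025,.04,.055,.07):
    k=q[(q[:,2]>lo)&(q[:,2]<lo+.015)]; A=np.c_[2*k[:,:2],np.ones(len(k))]; x=np.linalg.lstsq(A,(k[:,:2]**2).sum(1),rcond=None)[0]; print(lo,x[:2].round(4),np.sqrt(x[2]+x[:2]@x[:2]).round(4),len(k))
E
```

```text
clock: 27.25
tool_pos: [0.5695, -0.2481, 0.0615]
tcp_rot: [-1.009, 2.173, 0.42]
ft_force: [-0.7, -0.4, -2.9]
gripper_width: 0.0451
gripper_force: 60.3
clock: 27.5
tool_pos: [0.5697, -0.2482, 0.0609]
tcp_rot: [-1.01, 2.173, 0.42]
ft_force: [-2.6, -2.0, 1.4]
gripper_width: 0.045
gripper_force: 60.9
clock: 27.75
tool_pos: [0.5698, -0.2483, 0.0608]
tcp_rot: [-1.011, 2.171, 0.419]
ft_force: [-4.3, -0.9, 9.4]
gripper_width: 0.0449
gripper_force: 61.6
0.025 [ 0.562  -0.2563] 0.0262 164
0.04 [ 0.563  -0.2561] 0.026 165
0.055 [ 0.5641 -0.2548] 0.0254 182
0.07 [ 0.5618 -0.2577] 0.0281 199
```

Contact at 9 N, base centred. Ease off slightly, release, and withdraw straight back.

```bash
python3 -m crank '[[-0.03,0,-0.03,0,0,0],[0,0,0,0,0,0]]' && python3 -m crank '[[0,0,0,0,0,0],[0,0,0,0,0,0],[0,0,0,0,0,0],[0,0,0,0,0,0],[0,0,0,0,0,0],[0,0,0,0,0,0],[0,0,0,0,0,0]]' 100 && python3 -m crank '[[0,0,-0.4,0,0,0],[0,0,-0.8,0,0,0],[0,0,-1,0,0,0],[0,0,-1,0,0,0],[0,0,-1,0,0,0],[0,0,-1,0,0,0],[0,0,-1,0,0,0],[0,0,-1,0,0,0],[0,0,-1,0,0,0],[0,0,0,0,0,0]]'
python3 - <<'E'
from h import *
c=shot('scene'); save(c,'s4.png'); P=cloud(c); q=P.reshape(-1,3); q=q[(np.hypot(q[:,0]-.56,q[:,1]+.2555)<.06)&(q[:,0]>.55)]
for lo in(.025,.045,.065,.085):
    k=q[(q[:,2]>lo)&(q[:,2]<lo+.015)]; A=np.c_[2*k[:,:2],np.ones(len(k))]; x=np.linalg.lstsq(A,(k[:,:2]**2).sum(1),rcond=None)[0]; print(lo,x[:2].round(4),np.sqrt(x[2]+x[:2]@x[:2]).round(4),len(k))
E
```

```text
clock: 28.05
tool_pos: [0.5697, -0.2482, 0.0608]
tcp_rot: [-1.01, 2.172, 0.419]
ft_force: [-3.4, -0.0, 6.4]
gripper_width: 0.0451
gripper_force: 61.3
clock: 28.92
tool_pos: [0.5696, -0.248, 0.0597]
tcp_rot: [-1.009, 2.173, 0.42]
ft_force: [0.6, -0.5, 0.1]
gripper_width: 0.0853
gripper_force: 0.0
clock: 30.18
tool_pos: [0.4945, -0.3387, 0.1773]
tcp_rot: [-1.009, 2.174, 0.415]
ft_force: [-0.2, 0.5, -0.5]
gripper_width: 0.0852
gripper_force: 0.0
0.025 [ 0.5613 -0.2571] 0.0267 166
0.045 [ 0.5627 -0.2561] 0.0257 173
0.065 [ 0.5631 -0.2554] 0.0251 187
0.085 [ 0.563  -0.2555] 0.0248 188
```

View pics/s4.png

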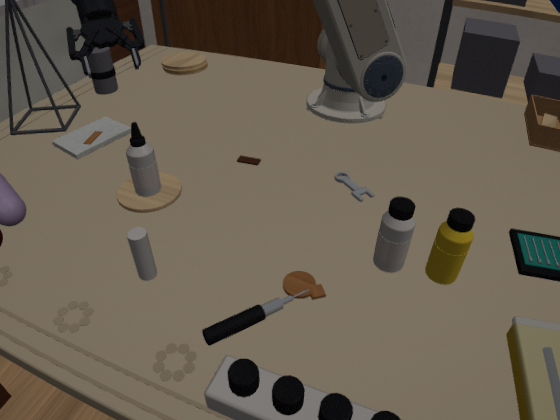

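The bottle stands upright on the board at (145,165), the gripper is clear and the flat bottle is still in place.

```bash
python3 -c "
from workcell import job_done; print(job_done())"
```

```text
the job is handed in; nothing more can be done
None
```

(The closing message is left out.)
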